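# Set the length stop on a tile marking-out board

### The arm

A 6-joint arm with a two-finger parallel gripper is mounted at the origin on the work surface. World frame = base frame: x ahead of the robot, y to its left, z up, the work surface at z = 0. Lengths are in mm, angles in rad, forces in N, time in s.
With the tool pointing down it reaches from about 325 to 750 mm from the base axis. Payload 7.6 kg.
Tool frame: the origin (TCP) lies at the very end of the fingers, on their centre line; the grasp point (between the pads) lies 19 mm behind it; z points along the fingers, y is the direction in which the jaws open and shut (so a half turn about z gives the same grasp; the last joint's range is limited). The gripper opens to 85 mm and grips with 20 to 120 N. Pads are 22 mm wide; open, the fingers measure 114 mm over their backs; the gripper's body (76 mm by 85 mm) begins 54 mm behind the grasp point. The pads swing forward as they close: fully open they stand 13 mm farther back than shut.
Start: joints at [1.095, 0.052, 1.401, -0, 1.689, -0.07], TCP at [207.232, 482.391, 231.323] pointing down, gripper open.
Joint ranges: [-2.9, 2.9], [-0.91, 2.17], [0.12, 2.37], [-1.06, 4.2], [0.26, 2.73], [-2.93, 2.93]. Speed limits (rad/s): [2.57, 2.57, 3.01, 3.14, 3.14, 3.14].

### API

Orientations are given as a unit quaternion [x, y, z, w].
In Python, from plant import robot gives the robot as it stands.
- The arm moves only by the tool send_rows, never from a script. Its argument "moves" is text: rows parted by semicolons, each of 5 numbers parted by spaces: the closure, from 0 (fully open) to 1 (shut), then the shift along the tool's x, y, z in cm, then the turn about the tool's z in degrees. A call has 1 to 5 rows; each row is the pose to reach, as a shift and turn from the pose commanded when the call began, along the tool's axes at that moment; what a row does not reach only later rows make up. A row lasts 1/8 s, in which the tool goes at most 62.5 mm and 10.7 degrees, less where a joint would pass 70% of its speed; a pose out of reach is approached as far as the arm can. A call with a gripper value outside its range is refused whole. The fingers move at their own pace and stop on an object; "force" is the grip in N (left out, the last holds). Time passes only in rows, so rows that repeat a pose let the fingers close. It gives the time, the measured TCP pose, the force and the opening at its end, in the units of the state.
- robot.observe(): the state, without advancing time (a new reading comes with each control period).
- robot.snapshot(name): name is "side" or "top"; returns a dict with "pixels" (384x512x3 uint8, blue, green, red), "camera_matrix" (3x3 intrinsics, pixels), "world_to_cam" (4x4, takes a point from world to camera coordinates). Camera axes: x right, y down, z forward; pixel columns grow to the right and rows downward; lengths in mm; the calibration is good to about 2 mm. A picture is of the moment at which its call begins. There is no depth.
- robot.finish_job(): hands the job in, once; it reports no verdict.
The state is a dict: "t": time; "joint_pos": joint angles; "dq": joint speeds; "tau": joint torques, N m; "position": TCP position; "ee_rot": TCP orientation; "force": force on the tool from outside, world axes, zero at the start; "ft_torque": the same for the moment, N m; "gripper_width": finger opening in mm.
Only numpy, scipy, OpenCV 4.12 (cv2) and the standard library are available. Lean on these libraries where they do the work, as an engineer would, in place of code of your own. Each camera call takes 0.05 s, during which the arm holds its last target. There are 200 camera calls.

### The job

Set the length stop for the next tile: press its spring button down flush, slide the stop bar into the hollow fence so that the button goes in underneath, and push it on until the button pops up through the hole and locks. Then slide the white tile along the board, without lifting it, until it lies snugly in the corner, square against both the fence and the stop plate. Leave the other things on the board and bench where they are.

Things in the scene. Friction and masses are not known exactly. Their poses are not given: they have to be found in the camera images.
- board: Plywood marking-out board, 240 (local x) x 470 (local y) x 20 mm, fixed to the bench. Origin on the bench: local x runs -120 to +120, y -250 to +220; its top is 20 mm up. Local +x points away from the robot (yaw varies), y along the fence. It carries the fence, the length stop and the tile.
- fence_mouth (a point): Centre of the top edge of the fence's open mouth. The fence is a fixed square aluminium tube, 32 mm wide, walls 3 mm, top 53 mm above the bench, running 210 mm from this mouth towards board -y along the board's far side. Its face towards the robot, which guides the tile, is 16 mm from here in board -x. Axes as the board.
- fence_hole (a point): Centre of the oblong hole (31 mm along the fence, 16 mm wide) in the fence's 3 mm top wall, level with its top face, 40 mm inside the mouth. Axes as the board.
- stop_bar (a joint): Travel (m) of the 25 mm square steel bar into the fence, along board -y. Bar top 48.5 mm above the bench; 1 to 2 N friction, stays where left. At 0 the button's middle is 60 mm outside the mouth; at 0.047 the standing button hits the mouth and blocks the bar; at 0.100 it is midway in the hole (play 2.5 mm each way). Starts at 0 to 0.030.
- spring_button (a joint): How far the spring button is pressed (m): 0 standing up, 0.008 flush with the bar's top. Springs back when let go (2 N at rest, about 6.5 N at flush). Once at least 5 mm down it can enter under the fence's top wall, which keeps it down until it springs up through the hole and locks the bar.
- button_top (a point): Middle of the flat top of the spring button: oblong, steel, on top of the bar, 26 mm along the bar, 12 mm wide, 8 mm proud of the bar. Moves with bar and button. It only goes straight down and does not tip: pressed at its rear (+y) half by a fingertip that drags the bar along by friction, its front half is free to enter the fence. Axes as the board.
- stop_face (a point): Corner where the stop plate's fence-side face (facing board -y) meets the line of the fence's guiding face, at board-top height. A tile right home has its centre 50 mm from here in -x and 50 mm in -y. Aluminium plate, reaching 101 mm from here in -x, 8 mm thick, 22.5 to 60.5 mm above the bench, fixed to the bar. Axes as the board.
- stop_back (a point): On the back of the stop plate (facing board +y), on the bar's axis, 38.5 mm above the bench, 98 mm behind the button's middle: where the stop can be pushed towards the fence. Axes as the board.
- tile_center (a point): Centre (half-way up) of the loose plain white ceramic tile, 100 x 100 x 8 mm, 0.13 to 0.25 kg, lying flat on the board beside the fence's -y half, 10 to 40 mm clear of the fence and up to 0.2 rad askew. x and y axes along its edges.
- offcut_center (a point): Bystander: terracotta offcut, 30 x 45 x 8 mm, loose on the board near its -x, +y corner. Its centre.
- pencil_center (a point): Bystander: flat carpenter's pencil, 112 x 12 x 8 mm, loose on the board near its -x edge, lying about along y. Its centre.
- tin: Bystander: open steel tin of blue glass pieces, 100 mm across, 120 mm high, loose on the bench. Origin under its centre.
- jar: Bystander: white jar, 72 mm across, 100 mm high, loose on the bench. Origin under its centre.
- rub_brick: Bystander: grey rubbing brick, 50 x 100 x 35 mm, loose on the bench. Origin under its centre.
- nippers: Bystander: tile nippers lying on the bench, 175 x 70 x 15 mm. Origin on the bench at the middle.
- spare_tiles: Bystander: stack of five small tiles, 75 x 75 x 40 mm, loose on the bench. Origin under its centre.
- tile: The same white tile, 100 x 100 x 8 mm; origin at the centre of its underside.
Things that resemble listed ones, but are neither listed nor needed, are in the scene too. Of the things like the tile, leave any that is green, pink or red; of the rest the larger one is meant.

How it is judged (in metres and radians):
On the way, in this order (a step that is already met when the one before it is completed fails the run):
1. the button is pressed down and has entered under the fence's top wall (value of joint stop_bar above 0.052 m and value of joint spring_button above 0.0035 m), for 0.1 s.
2. the button has popped up through the hole and the stop bar is locked (value of joint stop_bar between 0.095 and 0.105 m and value of joint spring_button below 0.002 m), for 0.2 s.
3. the tile lies in the corner against fence and stop plate (all of step 2 and y of tile_center in the frame of stop_face between -0.053 and -0.045 m and x of tile_center in the frame of stop_face between -0.053 and -0.045 m and angle between the x axis of tile_center and the x axis of stop_face, either way round below 0.04 rad and angle between tile_center's own z axis and vertical below 0.05 rad), for 0.2 s.
At the end, for the whole second after the job is handed in: The stop bar is within 5 mm of its locked position with the button standing up in the fence's hole (pressed less than 2 mm); the tile lies flat on the board, at rest, with less than 3 mm gap to the fence and to the stop plate and within 0.04 rad of square (all of step 3 and linear speed of tile below 0.01 m/s); the robot touches nothing.
It fails at once if the tile is lifted off the board or tipped (height (world z) of tile_center above 0.045 m or angle between tile_center's own z axis and vertical above 0.5 rad).
It fails at once if a bystander is shifted by more than 30 mm (distance of any of tin, jar, rub_brick, nippers, spare_tiles, offcut_center, pencil_center from where it was at the start of the episode above 0.03 m).
It also fails if it takes over 72 s, if anything falls off the work surface, if the arm or the gripper's body presses on something with over 40 N, if the wrist force passes 120 N, or if a joint passes its speed limit or range.

## Working session

There is one attempt and no reset: what is moved stays moved. The work goes in short steps, Python scripts to look and compute and a tool call to move; the robot and the scene stay as the last step left them, time stands still between calls to the robot, and variables do not carry over. Pictures are saved under pics/ and viewed, about 8 in all and at most 12, crops included, and the job is handed in when it is done.

Besides the shell and the picture viewer there is one more tool, called after ">>>" by a JSON object that holds its "fn" and its "kwargs". send_rows: Moves the arm, as the interface text tells. Its arguments: {"type":"object","properties":{"moves":{"type":"string"},"force":{"type":"number"}},"required":["moves"]}

```bash
mkdir -p pics; cat > h.py <<'E'
import numpy as np, cv2
from plant import robot
def snap(n,f=None):
    s=robot.snapshot(n)
    im=np.array(s["pixels"]);K=np.array(s["camera_matrix"]);T=np.array(s["world_to_cam"])
    if f: cv2.imwrite("pics/"+f,im)
    return im,K,T
def ray(uv,z,K,T):
    R,t=T[:3,:3],T[:3,3]; c=-R.T@t
    d=R.T@np.linalg.inv(K)@np.array([uv[0],uv[1],1.])
    return c+d*(z-c[2])/d[2]
def proj(p,K,T):
    q=K@(T[:3,:3]@np.array(p,float)+T[:3,3]); return q[:2]/q[2]
E
python3 - <<'E'
from h import *
for n in("top","side"):
    im,K,T=snap(n,n+"0.png")
    print(n,K.round(1).tolist(),(-T[:3,:3].T@T[:3,3]).round(0),T[:3,:3].round(2).tolist())
a=cv2.imread("pics/top0.png");b=cv2.imread("pics/side0.png")
o=robot.observe();print(o)
E
```

```text
top [[373.1, 0.0, 255.8], [0.0, 373.1, 185.2], [0.0, 0.0, 1.0]] [ 319.   14. 1162.] [[0.02, -1.0, 0.02], [-1.0, -0.02, -0.07], [0.07, -0.02, -1.0]]
side [[484.8, 0.0, 250.2], [0.0, 484.8, 182.8], [0.0, 0.0, 1.0]] [  64. 1330. 1347.] [[-0.97, -0.26, -0.0], [-0.17, 0.66, -0.73], [0.19, -0.71, -0.68]]
{'t': 0.1, 'joint_pos': array([ 1.09470938e+00,  5.27774206e-02,  1.40161817e+00,  1.50223177e-05,
        1.68861020e+00, -7.03267330e-02]), 'dq': array([ 0.00026622, -0.00046511, -0.00460887,  0.00041393, -0.00214267,
        0.00039545]), 'tau': array([ 7.75945409e-04, -3.82581353e+01, -3.60983098e+01, -1.42433801e-04,
        4.81394658e-03,  5.39026632e-05]), 'position': array([207.0908468 , 482.1365891 , 230.55728393]), 'ee_rot': array([ 2.01490291e-01,  9.79490257e-01, -6.78349249e-04, -1.97829789e-04]), 'force': array([0.03074382, 0.38398445, 0.483647  ]), 'ft_torque': array([-0.0215009 , -0.00702192,  0.01287029]), 'gripper_width': 85.36848943715519}
```

View pics/top0.png

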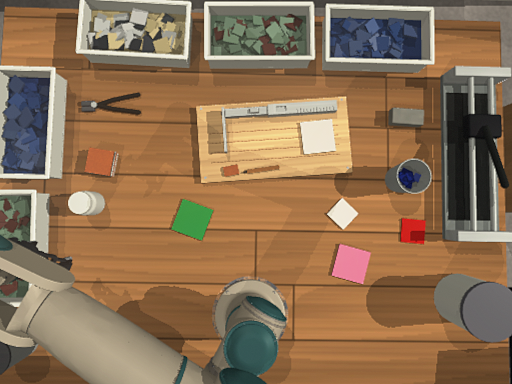

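View pics/side0.png

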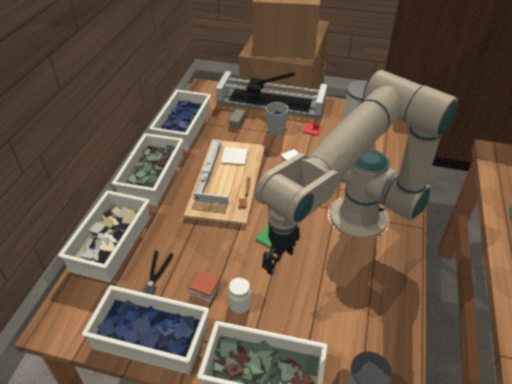

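The top view shows the board at around (275,138). The fence runs along its far side from about (263,109) to (337,105), and the stop plate is at (225,130). There are four tile-like things: white at (318,136), a smaller white at (343,213), green at (192,219) and pink at (350,263), with a red one at (413,231). The larger white one, on the board beside the fence, fits the description. I'll confirm it in one enlarged crop.

```bash
python3 - <<'E'
from h import *
a=cv2.imread("pics/top0.png")[90:235,190:365]
cv2.imwrite("pics/c1.png",cv2.resize(a,None,fx=4.5,fy=4.1,interpolation=cv2.INTER_CUBIC) if 0 else cv2.resize(a,None,fx=4,fy=4,interpolation=cv2.INTER_CUBIC))
b=cv2.imread("pics/side0.png")[130:230,180:275]
cv2.imwrite("pics/c2.png",cv2.resize(b,None,fx=6,fy=6,interpolation=cv2.INTER_CUBIC))
E
```

```text
(no output)
```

View pics/c1.png

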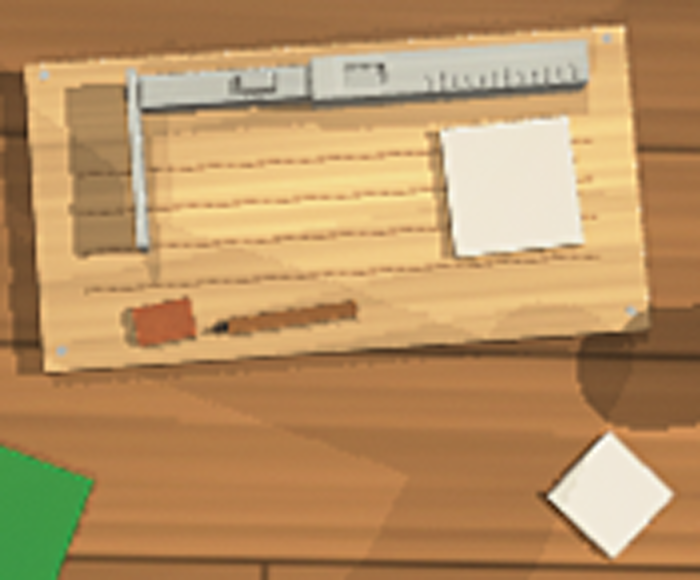

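View pics/c2.png

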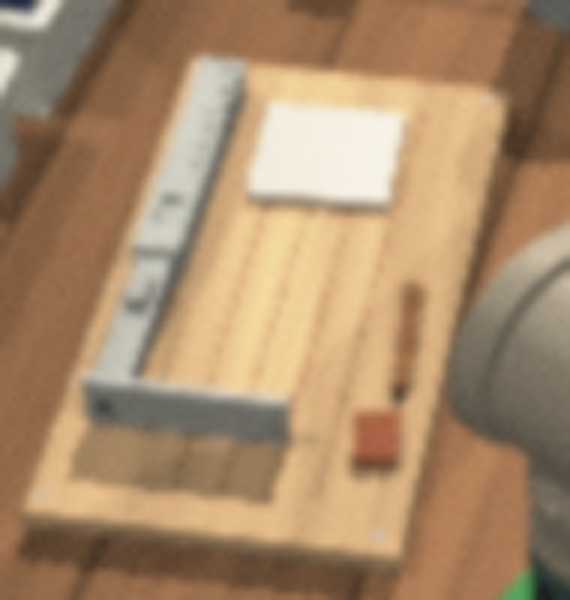

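The crops confirm the larger white tile, lying on the board at crop (512,187). Crop positions of the other parts:
- **Button:** (253,80)
- **Fence mouth:** x≈310
- **Hole:** (365,73)
- **Stop plate:** x≈138
- **Offcut and pencil:** near the -x edge, at (160,322) and (290,318)

Next I convert these to positions.

```bash
python3 - <<'E'
from h import *
im,K,T=snap("top")
px=lambda U,V:((U+.5)/4-.5+190,(V+.5)/4-.5+90)
P=lambda U,V,z:ray(px(U,V),z,K,T)
c=np.array([P(24,66,20),P(625,26,20),P(649,328,20),P(45,372,20)])
print("corners",c.round(0)); l=lambda a,b:np.linalg.norm(c[a]-c[b]).round(1)
print("sizes",l(0,1),l(3,2),l(0,3),l(1,2))
ey=(c[0]-c[1]+c[3]-c[2]);ey/=np.linalg.norm(ey); ex=np.array([ey[1],-ey[0],0])
yaw=np.arctan2(ex[1],ex[0]);print("yaw",yaw)
o=c.mean(0)-(-15)*ey; print("org",o)
L=lambda p:np.array([(p-o)@ex,(p-o)@ey,p[2]]).round(1)
for n,U,V,z in[("mouth far",310,58,53),("mouth near",313,90,53),("fence end far",586,40,53),("end near",587,78,53),("hole",365,73,53),("button",253,78,56.5),("plate top far",131,72,60.5),("plate top near",143,246,60.5),("offcut",165,320,28),("pencil r",355,310,28),("pencil l",210,328,28)]:
    p=P(U,V,z);print(n,p.round(1),L(p))
hsv=cv2.cvtColor(im,cv2.COLOR_BGR2HSV)
m=cv2.inRange(hsv,(0,0,185),(180,40,255));m[:,:290]=0;m[:115]=0;m[165:]=0;m[:,345:]=0
k=max(cv2.findContours(m,0,2)[0],key=cv2.contourArea)
r=cv2.boxPoints(cv2.minAreaRect(k));q=np.array([ray(a,28,K,T) for a in r])
print("tile",q.mean(0).round(1),L(q.mean(0)),[np.linalg.norm(q[i]-q[i-1]).round(1) for i in range(4)])
d=[(q[i]-q[i-1]) for i in range(4)];print([np.degrees(np.arctan2(v[1],v[0])).round(1) for v in d])
E
```

```text
corners [[ 636.  181.   20.]
 [ 680. -288.   20.]
 [ 442. -307.   20.]
 [ 398.  158.   20.]]
sizes 470.3 466.7 238.5 238.2
yaw 0.09372769889791498
org [537.69418867 -49.23137822  20.        ]
mouth far [638.4 -39.5  53. ] [101.1   0.3  53. ]
mouth near [613.8 -42.2  53. ] [76.5 -0.1 53. ]
fence end far [ 657.7 -249.2   53. ] [ 100.7 -210.3   53. ]
end near [ 628.3 -250.1   53. ] [  71.4 -208.5   53. ]
hole [627.9 -81.3  53. ] [ 86.8 -40.4  53. ]
button [620.9   3.3  56.5] [87.8 44.5 56.5]
plate top far [622.1  94.7  60.5] [ 97.5 135.4  60.5]
plate top near [491.   82.6  60.5] [-34.1 135.6  60.5]
offcut [439.6  66.4  28. ] [-86.8 124.3  28. ]
pencil r [450.4 -78.6  28. ] [-89.6 -21.   28. ]
pencil l [434.2  32.   28. ] [-95.4  90.6  28. ]
tile [ 549.3 -197.9   28. ] [  -2.3 -149.1   28. ] [np.float64(99.1), np.float64(98.4), np.float64(99.4), np.float64(97.9)]
[np.float64(7.7), np.float64(-81.4), np.float64(-172.6), np.float64(98.4)]
```

The sizes check out: board 470x238, fence from local y 0 to -210, hole at -40, tile about 99 mm. The first move takes the closed fingers above the rear half of the button.

```bash
cat >> h.py <<'E'
from scipy.spatial.transform import Rotation as Ro
O=np.array([537.7,-49.2]);Y=.0937
ex=np.array([np.cos(Y),np.sin(Y)]);ey=np.array([-ex[1],ex[0]])
def st():
    s=robot.observe();p=np.array(s["position"]);R=Ro.from_quat(s["ee_rot"]).as_matrix()
    l=p[:2]-O;print("t",round(s["t"],2),"local",(l@ex).round(1),(l@ey).round(1),"z",p[2].round(1),"F(board)",(s["force"][:2]@ex).round(1),(s["force"][:2]@ey).round(1),s["force"][2].round(1),"w",round(s["gripper_width"],1),"toolx-boardx deg",np.degrees(np.arctan2(R[1,0],R[0,0])-Y).round(1))
    return p,R
def go(lx,ly,z,ang=None):
    p,R=st();t=np.r_[O+lx*ex+ly*ey,z];d=R.T@(t-p)/10
    a=0 if ang is None else (-(Y+np.radians(ang)-np.arctan2(R[1,0],R[0,0])))
    print("move cm",d.round(2),"turn",np.degrees((a+np.pi)%(2*np.pi)-np.pi).round(1))
E
python3 -c "
from h import *
go(87,57,231,90);go(87,57,75,90)"
```

```text
t 0.15 local -279.4 560.0 z 230.7 F(board) -0.4 1.4 -0.8 w 85.6 toolx-boardx deg 151.4
move cm [-5.626e+01 -2.660e+01 -1.000e-02] turn 61.4
t 0.15 local -279.4 560.0 z 230.7 F(board) -0.4 1.4 -0.8 w 85.6 toolx-boardx deg 151.4
move cm [-56.26 -26.58  15.59] turn 61.4
```

>>> {"fn": "send_rows", "kwargs": {"moves": "1 -5 -2.4 0 10; 1 -10 -4.8 0 20; 1 -15 -7.2 0 30; 1 -20.5 -9.7 0 40; 1 -26 -12.3 0 50", "force": 40}}

```text
t: 0.78
position: [398.4, 265.1, 231.2]
ee_rot: [0.599, 0.801, 0.0, -0.0]
force: [0.4, 0.7, -0.7]
gripper_width: 0.4
```

```bash
python3 -c "
from h import *
go(87,57,80,90)"
```

```text
t 0.78 local -109.2 326.0 z 231.2 F(board) 0.5 0.7 -0.7 w 0.4 toolx-boardx deg 101.1
move cm [-30.17  14.09  15.11] turn 11.1
```

>>> {"fn": "send_rows", "kwargs": {"moves": "1 -5 2.3 0 5; 1 -10 4.7 2 11; 1 -15 7 4 11; 1 -20 9.3 7 11; 1 -25 11.7 10 11"}}

```text
t: 1.4
position: [582.1, 60.0, 130.6]
ee_rot: [0.671, 0.742, 0.0, -0.0]
force: [-0.7, 1.0, 0.9]
gripper_width: 0.0
```

```bash
python3 -c "
from h import *
go(87,57,72,90)"
```

```text
t 1.4 local 54.5 104.6 z 130.6 F(board) -0.6 1.1 0.9 w 0.0 toolx-boardx deg 90.4
move cm [-4.78  3.22  5.86] turn 0.4
```

>>> {"fn": "send_rows", "kwargs": {"moves": "1 -3 2 0 0.4; 1 -4.8 3.2 3 0.4; 1 -4.8 3.2 5.9 0.4; 1 -4.8 3.2 5.9 0.4"}}

```text
t: 1.9
position: [616.0, 16.8, 69.4]
ee_rot: [0.673, 0.739, -0.002, -0.002]
force: [-0.3, 0.3, -0.7]
gripper_width: 0.1
```

```bash
python3 - <<'E'
from h import *
st()
a,K,T=snap("side");b,K2,T2=snap("top")
print(proj([620.5,1.3,56],K,T))
b=cv2.resize(b[85:165,195:345],None,fx=4,fy=4,interpolation=2);a=cv2.resize(a[120:235,175:275],None,fx=5,fy=5,interpolation=2)
c=np.zeros((575,500,3),np.uint8);c[:]=a;cv2.imwrite("pics/a1.png",c)
E
```

```text
t 1.9 local 84.1 58.4 z 69.4 F(board) -0.3 0.4 -0.7 w 0.1 toolx-boardx deg 90.0
[202.27914571 177.48484486]
```

View pics/a1.png

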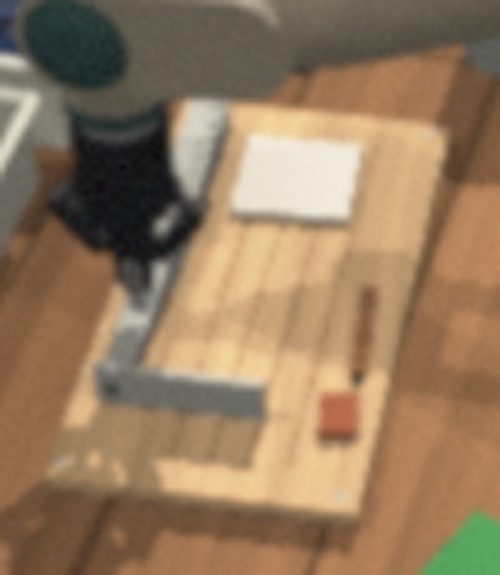

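The side view shows the fingertip at crop (136,298), just above the bar behind the button. I'll shift it 3 mm towards +x and descend in steps with a force check.

>>> {"fn": "send_rows", "kwargs": {"moves": "1 0 0.2 0.8 0; 1 0 0.2 1.3 0; 1 0 0.2 1.6 0; 1 0 0.2 1.6 0"}}

```text
t: 2.5
position: [619.9, 17.3, 56.7]
ee_rot: [0.673, 0.739, 0.0, 0.0]
force: [0.0, -0.3, -0.4]
gripper_width: 0.1
```

```bash
python3 -c "
from h import *
st()"
```

```text
t 2.5 local 88.0 58.5 z 56.7 F(board) -0.0 -0.3 -0.4 w 0.1 toolx-boardx deg 90.0
```

>>> {"fn": "send_rows", "kwargs": {"moves": "1 0 0 0.2 0; 1 0 0 0.4 0; 1 0 0 0.4 0"}}

```text
t: 2.88
position: [620.1, 17.2, 53.0]
ee_rot: [0.673, 0.739, 0.0, 0.0]
force: [0.5, 0.2, 3.4]
gripper_width: 0.0
```

```bash
python3 -c "
from h import *
st();st()"
```

```text
t 2.88 local 88.2 58.4 z 53.0 F(board) 0.5 0.2 3.4 w 0.0 toolx-boardx deg 90.0
t 2.88 local 88.2 58.4 z 53.0 F(board) 0.5 0.2 3.4 w 0.0 toolx-boardx deg 90.0
```

3.4 N at z=53 fits the button spring. I'll press on down to flush.

>>> {"fn": "send_rows", "kwargs": {"moves": "1 0 0 0.3 0; 1 0 0 0.5 0; 1 0 0 0.6 0; 1 0 0 0.6 0"}}

```text
t: 3.38
position: [620.1, 17.2, 48.5]
ee_rot: [0.673, 0.739, 0.0, 0.0]
force: [-5.4, 1.0, 12.9]
gripper_width: -0.0
```

```bash
python3 -c "
from h import *
st()"
```

```text
t 3.38 local 88.3 58.4 z 48.5 F(board) -5.3 1.5 12.9 w -0.0 toolx-boardx deg 90.0
```

>>> {"fn": "send_rows", "kwargs": {"moves": "1 -0.8 0 0 0; 1 -1.6 0 0 0; 1 -2.4 0 0 0; 1 -3.2 0 0 0; 1 -3.2 0 0 0"}}

```text
t: 4.0
position: [623.2, -15.7, 48.5]
ee_rot: [0.674, 0.739, -0.0, 0.001]
force: [-6.0, -1.7, 13.2]
gripper_width: -0.0
```

```bash
python3 - <<'E'
from h import *
st()
a,K,T=snap("top","t2.png");b,_,_=snap("side","s2.png")
a=cv2.resize(a[90:160,195:345],None,fx=4,fy=4,interpolation=2);b=cv2.resize(b[135:215,180:260],None,fx=4,fy=4,interpolation=2)
c=np.zeros((600,600,3),np.uint8);c[:280]=a;c[280:,:320]=b;cv2.imwrite("pics/a2.png",c)
E
```

```text
t 4.0 local 88.2 25.3 z 48.5 F(board) -6.1 -1.1 13.2 w -0.0 toolx-boardx deg 89.9
```

View pics/a2.png

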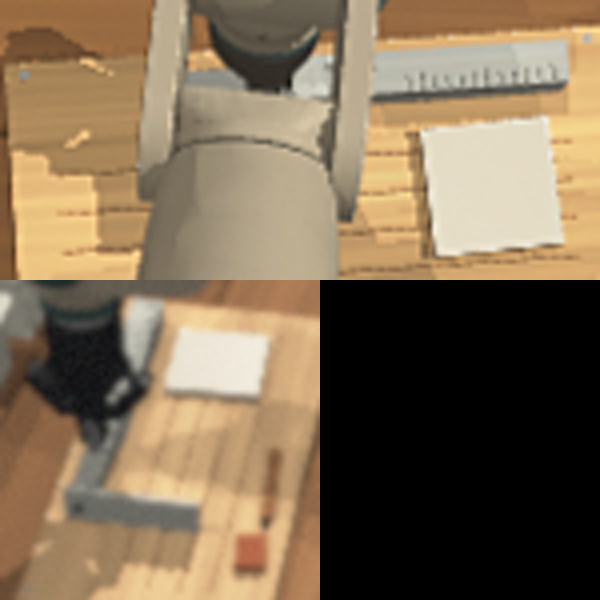

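The side view shows that the plate moved with the finger: its near top corner is at crop (199,507). I'll compare plate positions before and after.

```bash
python3 - <<'E'
from h import *
a,K,T=snap("side")
for uv in[(228,197),(229.7,191.7),(180+69/4,135+(487-280)/4)]:
    p=ray(uv,60.5,K,T)[:2]-O;print(p@ex,p@ey)
E
```

```text
-36.72667247845074 138.82758571616276
-37.37935282410942 109.34775885850054
92.18817610338807 102.60414313554749
```

>>> {"fn": "send_rows", "kwargs": {"moves": "1 -0.4 0 0 0; 1 -0.8 0 0 0; 1 -1.1 0 0 0; 1 -1.1 0 0 0"}}

```text
t: 4.65
position: [624.1, -26.2, 48.5]
ee_rot: [0.674, 0.739, 0.0, 0.001]
force: [-6.4, -1.7, 14.4]
gripper_width: -0.1
```

```bash
python3 - <<'E'
from h import *
st()
b,_,_=snap("side","s3.png")
b=cv2.resize(b[135:215,180:260],None,fx=7,fy=7,interpolation=2)
cv2.imwrite("pics/a3.png",b)
E
```

```text
t 4.65 local 88.2 14.8 z 48.5 F(board) -6.5 -1.1 14.4 w -0.1 toolx-boardx deg 90.0
```

View pics/a3.png

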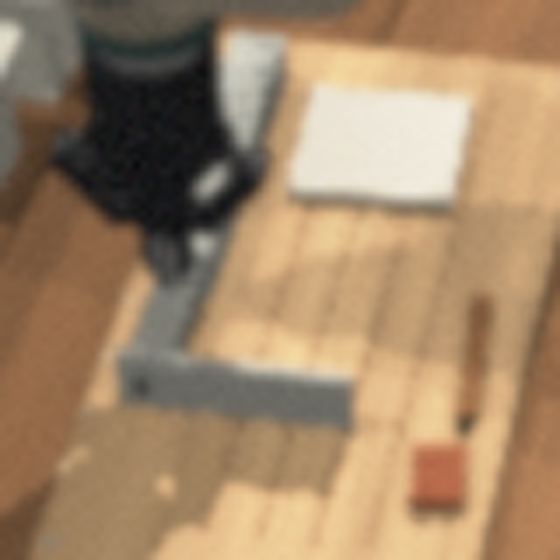

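The plate's near corner is now at crop (352,378), so it moved about 12 mm further with no force build-up. The button front is under the fence wall. I'll drag 2 mm more, then lift and go behind the plate.

>>> {"fn": "send_rows", "kwargs": {"moves": "1 -0.2 0 0 0; 1 -0.2 0 0 0; 1 -0.2 0 -2 0; 1 -0.2 0 -5 0; 1 4 0 -5 0"}}

```text
t: 5.32
position: [621.9, 12.4, 100.1]
ee_rot: [0.675, 0.738, 0.002, 0.002]
force: [-0.2, -0.1, 0.4]
gripper_width: -0.1
```

>>> {"fn": "send_rows", "kwargs": {"moves": "1 5 0 0 0; 1 8.5 0 0 0; 1 8.5 0 1 0; 1 8.5 0 1 0"}}

```text
t: 5.82
position: [611.6, 98.2, 85.3]
ee_rot: [0.673, 0.739, -0.001, -0.001]
force: [0.2, -0.8, -0.2]
gripper_width: 0.2
```

```bash
python3 - <<'E'
from h import *
go(87,132,38)
b,_,_=snap("side","s4.png")
b=cv2.resize(b[135:215,180:260],None,fx=7,fy=7,interpolation=2)
cv2.imwrite("pics/a4.png",b)
E
```

```text
t 5.83 local 87.3 139.8 z 85.3 F(board) 0.2 -0.8 -0.2 w 0.2 toolx-boardx deg 90.0
move cm [-0.78 -0.02  4.73] turn 0.0
```

View pics/a4.png

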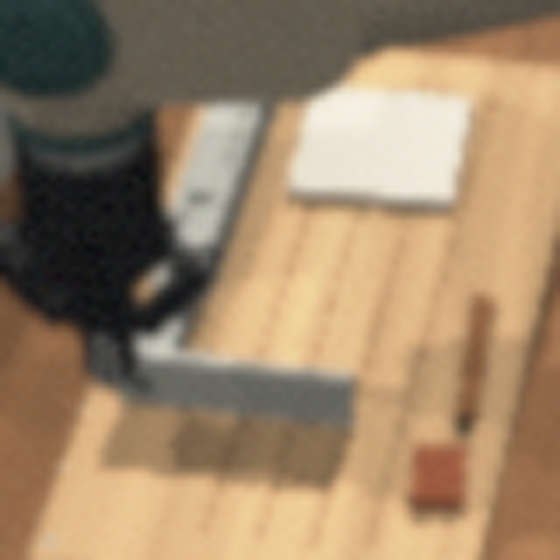

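The plate's near corner is at crop (354,376), about 60 mm travel, and the finger is behind the plate. I'll descend and push. At lock the plate back should be at y≈58, so the tip centre should be at about 69.

>>> {"fn": "send_rows", "kwargs": {"moves": "1 0 0 2.5 0; 1 0 0 4.7 0; 1 0 0 4.7 0; 1 -1 0 4.7 0; 1 -2 0 4.7 0"}}

```text
t: 6.5
position: [615.0, 77.9, 41.2]
ee_rot: [0.674, 0.739, 0.001, 0.001]
force: [-0.7, -0.3, 0.4]
gripper_width: -0.0
```

>>> {"fn": "send_rows", "kwargs": {"moves": "1 -0.8 0 0 0; 1 -1.6 0 0 0; 1 -2.3 0 0 0; 1 -2.9 0 0 0; 1 -2.9 0 0 0"}}

```text
t: 7.12
position: [617.0, 49.9, 40.0]
ee_rot: [0.673, 0.739, 0.0, 0.0]
force: [0.2, 1.3, 1.9]
gripper_width: -0.5
```

```bash
python3 -c "
from h import *
st()"
```

```text
t 7.12 local 88.2 91.2 z 40.0 F(board) 0.3 1.3 1.9 w -0.5 toolx-boardx deg 90.0
```

>>> {"fn": "send_rows", "kwargs": {"moves": "1 -0.6 0 0 0; 1 -1.1 0 0 0; 1 -1.5 0 0 0; 1 -1.7 0 0 0; 1 -1.7 0 0 0"}}

```text
t: 7.75
position: [618.5, 33.0, 39.8]
ee_rot: [0.673, 0.739, 0.0, 0.0]
force: [-0.8, 3.5, 2.3]
gripper_width: 0.6
```

```bash
python3 -c "
from h import *
st()"
```

```text
t 7.75 local 88.1 74.3 z 39.8 F(board) -0.5 3.6 2.3 w 0.6 toolx-boardx deg 90.0
```

>>> {"fn": "send_rows", "kwargs": {"moves": "1 -0.2 0 0 0; 1 -0.4 0 0 0; 1 -0.4 0 0 0"}}

```text
t: 8.12
position: [618.5, 28.4, 39.1]
ee_rot: [0.674, 0.739, -0.001, -0.0]
force: [-0.7, -0.2, 0.2]
gripper_width: 0.4
```

```bash
python3 - <<'E'
from h import *
st()
b,_,_=snap("side","s5.png")
b=cv2.resize(b[135:215,180:260],None,fx=7,fy=7,interpolation=2)
cv2.imwrite("pics/a5.png",b)
E
```

```text
t 8.12 local 87.7 69.7 z 39.1 F(board) -0.7 -0.1 0.2 w 0.4 toolx-boardx deg 89.9
```

View pics/a5.png

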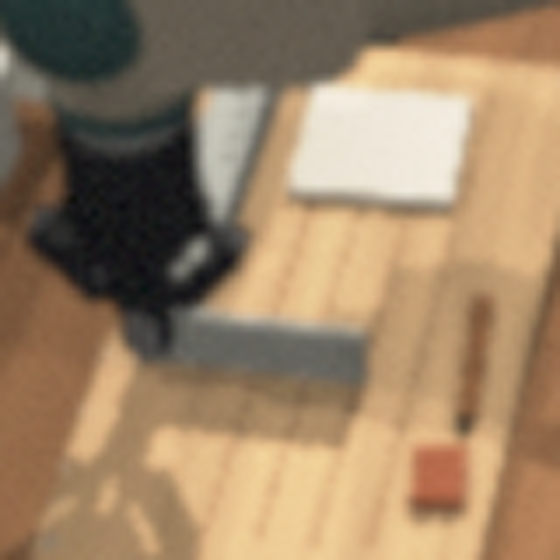

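Force has dropped to about 0 at 69.7, so the button has probably popped. I'll nudge 1.5 mm at a time to feel the lock.

>>> {"fn": "send_rows", "kwargs": {"moves": "1 -0.1 0 0 0; 1 -0.15 0 0 0; 1 -0.15 0 0 0"}}

```text
t: 8.55
position: [618.7, 27.6, 39.4]
ee_rot: [0.673, 0.739, -0.0, -0.0]
force: [-0.8, 1.0, -1.2]
gripper_width: 0.1
```

```bash
python3 - <<'E'
from h import *
st()
a,K,T=snap("side")
p=ray((232.3,182.6),60.5,K,T)[:2]-O;print("plate corner",p@ex,p@ey)
E
```

```text
t 8.55 local 87.9 68.9 z 39.4 F(board) -0.7 1.1 -1.2 w 0.1 toolx-boardx deg 90.0
plate corner -37.30547947697936 57.31081917240952
```

>>> {"fn": "send_rows", "kwargs": {"moves": "1 -0.1 0 0 0; 1 -0.2 0 0 0; 1 -0.2 0 0 0"}}

```text
t: 8.98
position: [619.1, 25.5, 39.7]
ee_rot: [0.673, 0.739, 0.0, 0.0]
force: [-0.6, 2.1, -1.1]
gripper_width: -0.2
```

```bash
python3 -c "
from h import *
st()"
```

```text
t 8.97 local 88.0 66.8 z 39.7 F(board) -0.4 2.2 -1.1 w -0.2 toolx-boardx deg 90.0
```

>>> {"fn": "send_rows", "kwargs": {"moves": "1 -0.1 0 0 0; 1 -0.2 0 0 0; 1 -0.2 0 0 0"}}

```text
t: 9.35
position: [619.2, 24.6, 39.7]
ee_rot: [0.673, 0.74, 0.001, -0.001]
force: [-0.4, 5.6, -0.5]
gripper_width: 0.4
```

```bash
python3 -c "
from h import *
st()"
```

```text
t 9.35 local 88.0 65.9 z 39.7 F(board) 0.1 5.7 -0.5 w 0.4 toolx-boardx deg 90.0
```

The bar stops against the hole's edge: 5.7 N, and the tip half-width is consistent with about 102 mm travel. It is locked. I'll retreat, lift, and go to the tile's -x side.

>>> {"fn": "send_rows", "kwargs": {"moves": "1 1 0 0 0; 1 1 0 -4 0; 1 1 0 -8 0; 1 -3 -4 -8 0; 1 -8 -7 -8 0"}}

```text
t: 9.98
position: [556.5, -62.9, 120.5]
ee_rot: [0.673, 0.74, 0.0, 0.001]
force: [1.0, -0.8, 0.2]
gripper_width: -0.0
```

>>> {"fn": "send_rows", "kwargs": {"moves": "1 -4 -3.5 0 0; 1 -8 -7 0 0; 1 -12 -10.5 0 0; 1 -13.4 -10.7 0 0; 1 -13.4 -10.7 0 0"}}

```text
t: 10.6
position: [463.3, -206.4, 120.0]
ee_rot: [0.674, 0.739, 0.0, 0.0]
force: [0.5, -0.0, -0.1]
gripper_width: 0.0
```

```bash
python3 - <<'E'
from h import *
go(-90,-149,23)
b,K,T=snap("side","s6.png");a,_,_=snap("top","t6.png")
a=cv2.resize(a[90:185,195:360],None,fx=4,fy=4,interpolation=2)
cv2.imwrite("pics/a6.png",a)
E
```

```text
t 10.6 local -88.8 -149.6 z 120.0 F(board) 0.5 -0.1 -0.1 w 0.0 toolx-boardx deg 89.9
move cm [ 0.06 -0.13  9.7 ] turn 0.0
```

View pics/a6.png

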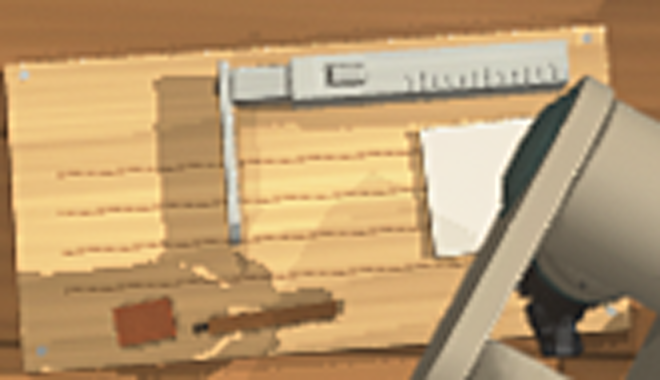

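The top view shows the button standing up in the hole at crop (347,75) and the stop locked. The tile is untouched at (470,190). I'll descend beside it.

>>> {"fn": "send_rows", "kwargs": {"moves": "1 0 0 5 0; 1 0 0 8.5 0; 1 0 0 9.6 0; 1 0 0 9.6 0"}}

```text
t: 11.2
position: [463.4, -205.3, 23.8]
ee_rot: [0.673, 0.74, 0.0, -0.0]
force: [0.6, 0.0, -0.7]
gripper_width: 0.2
```

```bash
python3 -c "
from h import *
st()"
```

```text
t 11.2 local -88.6 -148.4 z 23.8 F(board) 0.6 -0.0 -0.7 w 0.2 toolx-boardx deg 90.0
```

>>> {"fn": "send_rows", "kwargs": {"moves": "1 0 0.8 0 0; 1 0 1.6 0 0; 1 0 2.4 0 0; 1 0 3.2 0 0; 1 0 3.2 0 0"}}

```text
t: 11.82
position: [495.4, -202.8, 23.6]
ee_rot: [0.673, 0.739, 0.0, 0.0]
force: [0.5, 0.1, -0.4]
gripper_width: 0.0
```

```bash
cat >> h.py <<'E'
def tile(n="top",lo=185):
    im,K,T=snap(n);hsv=cv2.cvtColor(im,cv2.COLOR_BGR2HSV)
    m=cv2.inRange(hsv,(0,0,lo),(180,40,255))
    bd=np.array([proj(np.r_[O+x*ex+y*ey,28],K,T) for x,y in((72,-225),(72,50),(-75,50),(-75,-225))]).astype(np.int32)
    w=np.zeros_like(m);cv2.fillPoly(w,[bd],255);m&=w
    k=max(cv2.findContours(m,0,2)[0],key=cv2.contourArea)
    q=np.array([ray(a,28,K,T)[:2]-O for a in cv2.boxPoints(cv2.minAreaRect(k))]);L=np.c_[q@ex,q@ey];c=L.mean(0)
    print(n,"tile centre",c.round(1),"sides",[np.linalg.norm(L[i]-L[i-1]).round(1) for i in(1,2)],"ang",[np.degrees(np.arctan2(*(L[i]-L[i-1])[::-1])).round(1) for i in range(4)])
E
python3 -c "
from h import *
st();tile('side');tile()"
```

```text
t 11.82 local -56.5 -149.0 z 23.6 F(board) 0.5 0.0 -0.4 w 0.0 toolx-boardx deg 90.0
side tile centre [   5.3 -148. ] sides [np.float64(95.6), np.float64(93.9)] ang [np.float64(-77.9), np.float64(-170.7), np.float64(100.2), np.float64(9.3)]
top tile centre [  10.8 -122.8] sides [np.float64(47.0), np.float64(76.0)] ang [np.float64(0.9), np.float64(-88.2), np.float64(-179.2), np.float64(91.7)]
```

>>> {"fn": "send_rows", "kwargs": {"moves": "1 0 0.4 0 0; 1 0 0.8 0 0; 1 0 1.2 0 0; 1 0 1.2 0 0"}}

```text
t: 12.42
position: [507.2, -201.8, 23.7]
ee_rot: [0.673, 0.739, 0.0, 0.0]
force: [-1.1, 0.1, 0.0]
gripper_width: -0.0
```

```bash
python3 -c "
from h import *
st();tile('side')"
```

```text
t 12.43 local -44.7 -149.1 z 23.7 F(board) -1.0 0.2 0.0 w -0.0 toolx-boardx deg 90.0
side tile centre [  16.8 -148. ] sides [np.float64(97.6), np.float64(96.0)] ang [np.float64(0.6), np.float64(-81.3), np.float64(-179.7), np.float64(96.8)]
```

>>> {"fn": "send_rows", "kwargs": {"moves": "1 0 0.2 0 0; 1 0 0.4 0 0; 1 0 0.6 0 0; 1 0 0.6 0 0"}}

```text
t: 12.98
position: [513.0, -201.2, 23.7]
ee_rot: [0.673, 0.739, 0.0, 0.0]
force: [-0.2, -0.6, 0.7]
gripper_width: 0.3
```

```bash
python3 -c "
from h import *
st();tile('side')"
```

```text
t 12.97 local -38.8 -149.1 z 23.7 F(board) -0.3 -0.6 0.7 w 0.3 toolx-boardx deg 90.0
side tile centre [  21.7 -148.3] sides [np.float64(97.9), np.float64(96.7)] ang [np.float64(-0.4), np.float64(-81.6), np.float64(179.3), np.float64(96.5)]
```

>>> {"fn": "send_rows", "kwargs": {"moves": "1 0 0.2 0 0; 1 0 0.3 0 0; 1 0 0.3 0 0"}}

```text
t: 13.4
position: [514.9, -201.0, 23.6]
ee_rot: [0.673, 0.739, -0.001, -0.001]
force: [-6.8, -0.6, 3.4]
gripper_width: -0.1
```

```bash
python3 -c "
from h import *
st();tile('side')"
```

```text
t 13.4 local -36.9 -149.0 z 23.6 F(board) -6.9 0.1 3.4 w -0.1 toolx-boardx deg 90.0
side tile centre [  25.  -148.3] sides [np.float64(91.5), np.float64(100.8)] ang [np.float64(-77.6), np.float64(-170.7), np.float64(100.6), np.float64(9.3)]
```

6.9 N means the tile is seated against the fence. I'll back off, lift, and move around to its -y edge.

>>> {"fn": "send_rows", "kwargs": {"moves": "1 0 -1.5 0 0; 1 0 -1.5 -4 0; 1 -3.5 0 -5 0; 1 -7.9 3.5 -5 0; 1 -7.9 5.7 -5 0"}}

```text
t: 14.08
position: [580.9, -276.9, 73.4]
ee_rot: [0.674, 0.738, 0.0, 0.001]
force: [-0.1, -0.0, -0.7]
gripper_width: 0.1
```

>>> {"fn": "send_rows", "kwargs": {"moves": "1 0 0 0 0; 1 0 0 3 0; 1 0 0 5 0; 1 0 0 5 0"}}

```text
t: 14.58
position: [578.9, -273.8, 22.4]
ee_rot: [0.673, 0.739, -0.0, -0.001]
force: [-0.0, -1.2, 0.4]
gripper_width: 0.1
```

```bash
python3 -c "
from h import *
st();tile('side')"
```

```text
t 14.57 local 20.0 -227.5 z 22.4 F(board) -0.2 -1.2 0.4 w 0.1 toolx-boardx deg 90.0
side tile centre [ -18.1 -185.6] sides [np.float64(24.3), np.float64(41.2)] ang [np.float64(-47.4), np.float64(-111.7), np.float64(132.2), np.float64(67.7)]
```

>>> {"fn": "send_rows", "kwargs": {"moves": "1 0.8 0.1 -0.1 0; 1 1.6 0.1 -0.1 0; 1 2.6 0.1 -0.1 0; 1 3.6 0.1 -0.1 0; 1 4.6 0.1 -0.1 0"}}

```text
t: 15.25
position: [576.8, -228.0, 25.2]
ee_rot: [0.673, 0.739, 0.0, 0.001]
force: [0.7, -2.5, 2.8]
gripper_width: 0.0
```

>>> {"fn": "send_rows", "kwargs": {"moves": "1 1 0 0 0; 1 2 0 0 0; 1 3 0 0 0; 1 4 0 0 0; 1 5 0 0 0"}}

```text
t: 15.88
position: [572.1, -178.3, 25.0]
ee_rot: [0.673, 0.739, 0.0, 0.0]
force: [0.8, -4.0, 5.9]
gripper_width: -0.0
```

```bash
python3 -c "
from h import *
st();tile('side');tile()"
```

```text
t 15.88 local 22.2 -131.7 z 25.0 F(board) 0.4 -4.1 5.9 w -0.0 toolx-boardx deg 90.0
side tile centre [-13.6 -84.4] sides [np.float64(38.0), np.float64(64.0)] ang [np.float64(-78.6), np.float64(-170.7), np.float64(100.6), np.float64(9.3)]
top tile centre [ -1.9 -39.6] sides [np.float64(38.8), np.float64(6.6)] ang [np.float64(27.4), np.float64(-61.9), np.float64(-152.6), np.float64(118.1)]
```

Upward force of 5.9 N is odd, so I'll check that the tile follows, using its leading edge.

```bash
python3 - <<'E'
from h import *
for n in("side","top"):
    im,K,T=snap(n);hsv=cv2.cvtColor(im,cv2.COLOR_BGR2HSV)
    m=cv2.inRange(hsv,(0,0,165),(180,45,255));n2,l,s,c=cv2.connectedComponentsWithStats(m)
    for i in range(1,n2):
        v,u=np.nonzero(l==i)
        if len(v)<25: continue
        L=np.array([ray((a,b),28,K,T)[:2]-O for a,b in zip(u,v)]);x,y=L@ex,L@ey
        if abs(x.mean())<75 and -250<y.mean()<60: print(n,len(v),"x",np.percentile(x,[1,99]).round(1),"y",np.percentile(y,[1,99]).round(1))
E
```

```text
side 46 x [31.3 67.6] y [-115.6  -78.1]
side 81 x [-31.9  11.8] y [-118.3  -52.9]
side 29 x [36.9 57.9] y [-56.1 -21.9]
top 402 x [-28.9  65.1] y [-87.7 -20.9]
```

The tile follows: its leading edge is at -21, which matches the finger, and its near edge at -29 shows it is still on the fence. I'll continue.

>>> {"fn": "send_rows", "kwargs": {"moves": "1 1 0 0 0; 1 2 0 0 0; 1 3 0 0 0; 1 4 0 0 0; 1 4.8 0 0 0"}}

```text
t: 16.7
position: [567.2, -129.9, 24.4]
ee_rot: [0.673, 0.739, 0.0, -0.0]
force: [0.2, -0.6, -0.4]
gripper_width: 0.2
```

>>> {"fn": "send_rows", "kwargs": {"moves": "1 0.5 0 0 0; 1 1 0 0 0; 1 1.4 0 0 0; 1 1.7 0 0 0; 1 1.7 0 0 0"}}

```text
t: 17.32
position: [565.8, -113.7, 24.7]
ee_rot: [0.673, 0.739, 0.0, -0.0]
force: [0.7, -0.9, 0.4]
gripper_width: 0.2
```

```bash
python3 -c "
from h import *
st()"
```

```text
t 17.32 local 22.0 -66.9 z 24.7 F(board) 0.6 -1.0 0.4 w 0.2 toolx-boardx deg 90.0
```

>>> {"fn": "send_rows", "kwargs": {"moves": "1 0.3 0 0 0; 1 0.5 0 0 0; 1 0.5 0 0 0; 1 0.5 0 0 0"}}

```text
t: 17.82
position: [565.4, -109.0, 24.7]
ee_rot: [0.673, 0.739, 0.0, -0.0]
force: [0.3, -0.7, 0.2]
gripper_width: 0.0
```

```bash
python3 -c "
from h import *
st()"
```

```text
t 17.82 local 22.0 -62.1 z 24.7 F(board) 0.2 -0.7 0.2 w 0.0 toolx-boardx deg 90.0
```

>>> {"fn": "send_rows", "kwargs": {"moves": "1 0.2 0 0 0; 1 0.4 0 0 0; 1 0.4 0 0 0"}}

```text
t: 18.2
position: [564.7, -106.0, 24.7]
ee_rot: [0.673, 0.739, -0.001, 0.0]
force: [-2.6, -7.7, 0.0]
gripper_width: 0.1
```

```bash
python3 -c "
from h import *
st()"
```

```text
t 18.2 local 21.6 -59.1 z 24.7 F(board) -3.3 -7.4 0.0 w 0.1 toolx-boardx deg 90.0
```

7.4 N at -59.1, which is exactly where the tile should be with the plate at its +y play limit. A final seating push from the -x side comes next.

>>> {"fn": "send_rows", "kwargs": {"moves": "1 -1.5 0 0 0; 1 -1.5 0 -4 0; 1 0 -3 -5 0; 1 4 -6 -5 0; 1 5.9 -7.4 -5 0"}}

```text
t: 18.82
position: [484.7, -52.0, 74.7]
ee_rot: [0.673, 0.739, 0.0, -0.0]
force: [0.6, -0.4, 0.1]
gripper_width: 0.4
```

>>> {"fn": "send_rows", "kwargs": {"moves": "1 0 0 0 0; 1 0 0 3 0; 1 0 0 5 0; 1 0 0 5 0"}}

```text
t: 19.32
position: [485.3, -53.6, 23.2]
ee_rot: [0.674, 0.739, -0.001, -0.001]
force: [-0.5, 0.4, 0.4]
gripper_width: 0.0
```

>>> {"fn": "send_rows", "kwargs": {"moves": "1 0 0.5 0 0; 1 0 0.9 0 0; 1 0 1.2 0 0; 1 0 1.4 0 0; 1 0 1.4 0 0"}}

```text
t: 19.95
position: [499.9, -51.8, 24.7]
ee_rot: [0.673, 0.739, 0.0, 0.0]
force: [-0.2, 0.2, -0.2]
gripper_width: 0.2
```

```bash
python3 -c "
from h import *
st()"
```

```text
t 19.95 local -37.8 1.0 z 24.7 F(board) -0.2 0.2 -0.2 w 0.2 toolx-boardx deg 90.0
```

>>> {"fn": "send_rows", "kwargs": {"moves": "1 0 0.1 0 0; 1 0 0.2 0 0; 1 0 0.2 0 0"}}

```text
t: 20.32
position: [500.6, -51.6, 24.4]
ee_rot: [0.673, 0.739, -0.001, -0.001]
force: [-7.5, -0.1, 4.6]
gripper_width: 0.1
```

```bash
python3 -c "
from h import *
st()"
```

```text
t 20.32 local -37.2 1.1 z 24.4 F(board) -7.5 0.6 4.6 w 0.1 toolx-boardx deg 90.0
```

Seated with 7.5 N against the fence. I'll retreat, clear the view and check.

>>> {"fn": "send_rows", "kwargs": {"moves": "1 0 -1.5 0 0; 1 0 -1.5 -5 0; 1 0 -1.5 -10 0; 1 -5 -3 -14 0; 1 -11 -5 -16 0"}}

```text
t: 20.95
position: [464.4, -160.3, 185.3]
ee_rot: [0.672, 0.74, 0.001, 0.002]
force: [0.5, -0.7, -0.5]
gripper_width: 0.0
```

>>> {"fn": "send_rows", "kwargs": {"moves": "1 -6 -1 -1 0; 1 -12 -3 -2 0; 1 -18 -6 -3 0; 1 -22 -8 -3 0; 1 -22 -8 -3 0"}}

```text
t: 21.58
position: [402.9, -388.8, 212.1]
ee_rot: [0.675, 0.738, -0.0, 0.0]
force: [-0.7, 0.6, -1.1]
gripper_width: -0.0
```

```bash
python3 - <<'E'
from h import *
st();tile();tile('side')
a,K,T=snap("top","t7.png");b,_,_=snap("side","s7.png")
a=cv2.resize(a[90:185,195:345],None,fx=4,fy=4,interpolation=2)
cv2.imwrite("pics/a7.png",a)
E
```

```text
t 21.57 local -165.9 -325.5 z 212.1 F(board) -0.6 0.7 -1.1 w -0.0 toolx-boardx deg 89.7
top tile centre [18.3  3.3] sides [np.float64(101.0), np.float64(98.2)] ang [np.float64(1.2), np.float64(-88.4), np.float64(-179.2), np.float64(91.4)]
side tile centre [ 19.7 -11.9] sides [np.float64(73.2), np.float64(105.8)] ang [np.float64(-1.7), np.float64(-82.0), np.float64(178.0), np.float64(95.8)]
```

View pics/a7.png

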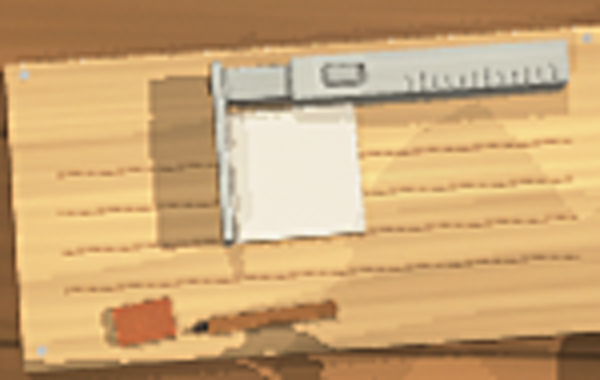

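The top view shows the tile in the corner by the plate (crop 225,170) and under the fence, with the button up in the hole at (345,75) and the offcut and pencil in place. The box-fit angle of 1.2° is within pixel noise, so I'll do a finer check by line-fitting the tile's free edges and the fence's top edge.

```bash
python3 - <<'E'
from h import *
_,K,T=snap("top");im=cv2.imread("pics/t7.png").astype(float)
s=im[:,:,0] # blue: white tile vs wood
def cross(p,thr):  # first subpixel crossing below thr
    i=np.nonzero((p[:-1]>=thr)&(p[1:]<thr))[0]
    return i[0]+(p[i[0]]-thr)/(p[i[0]]-p[i[0]+1]) if len(i) else None
t0=135
near=[(u,t0+cross(s[t0:165,u],170)) for u in range(259,282)]
right=[(270+cross(s[v,270:300],170),v) for v in range(120,146)]
far=[(u,t0-cross(s[t0:100:-1,u],170)) for u in range(259,282)]
left=[(270-cross(s[v,270:240:-1],170),v) for v in range(120,146)]
for n,e,ax in(("near",near,0),("right",right,1),("far",far,0),("left",left,1)):
    L=np.array([ray(p,28,K,T)[:2]-O for p in e]);x,y=L@ex,L@ey
    a,b=(y,x) if ax==0 else (x,y)
    sl,c=np.polyfit(a,b,1);print(n,"mean",b.mean().round(1),"slope mrad",(sl*1e3).round(0),"rms",np.std(b-sl*a-c).round(2))
g=im[:,:,0];E=[]
for u in range(273,325,2):  # fence far top edge against wood
    k=100+int(np.argmax(g[100:116,u]-0>130)) ;E.append((u,k-(g[k,u]-130)/(g[k,u]-g[k-1,u])))
L=np.array([ray(p,53,K,T)[:2]-O for p in E]);x,y=L@ex,L@ey;sl,c=np.polyfit(y,x,1);print("fence far edge",x.mean(),sl*1e3,np.std(x-sl*y-c))
E
```

```text
near mean -30.6 slope mrad -18.0 rms 0.65
right mean -48.5 slope mrad 16.0 rms 0.44
far mean 67.4 slope mrad -3.0 rms 0.67
left mean 51.9 slope mrad -63.0 rms 4.5
fence far edge 104.06030467874598 -1.2041372964977737 1.009923600537379
```

The edge fits put the tile within tolerance, but show roughly 17 mrad of skew with the +y end slightly off the fence. There is plenty of time, so I'll add one more seating push towards the +y end.

```bash
python3 -c "
from h import *
go(-55,24,74,90)"
```

```text
t 21.82 local -163.3 -321.9 z 212.4 F(board) -0.2 -0.2 0.6 w -0.0 toolx-boardx deg 90.1
move cm [34.57 10.87 13.85] turn 0.1
```

>>> {"fn": "send_rows", "kwargs": {"moves": "1 6 2 0 0; 1 12 4 0 0; 1 18 6 2 0; 1 24 8 4 0; 1 29 10 6 0"}}

```text
t: 22.45
position: [476.4, -88.5, 153.9]
ee_rot: [0.673, 0.74, 0.001, 0.001]
force: [1.4, -1.3, -0.9]
gripper_width: 0.1
```

>>> {"fn": "send_rows", "kwargs": {"moves": "1 4 0.8 4 0; 1 5.6 0.9 7.8 0; 1 5.6 0.9 7.8 0; 1 5.6 0.9 11 0; 1 5.6 0.9 12.8 0"}}

```text
t: 23.08
position: [480.6, -35.4, 26.9]
ee_rot: [0.673, 0.739, 0.001, 0.001]
force: [0.5, 0.6, -0.0]
gripper_width: 0.0
```

```bash
python3 -c "
from h import *
st()"
```

```text
t 23.07 local -55.6 19.1 z 26.9 F(board) 0.6 0.6 -0.0 w 0.0 toolx-boardx deg 90.0
```

>>> {"fn": "send_rows", "kwargs": {"moves": "1 0 0.8 0 0; 1 0 1.3 0 0; 1 0 1.6 0 0; 1 0 1.8 0 0; 1 0 1.8 0 0"}}

```text
t: 23.7
position: [497.9, -33.2, 26.1]
ee_rot: [0.673, 0.739, 0.0, 0.0]
force: [-1.0, 0.7, 0.0]
gripper_width: 0.2
```

```bash
python3 -c "
from h import *
st()"
```

```text
t 23.7 local -38.2 19.6 z 26.1 F(board) -0.9 0.8 0.0 w 0.2 toolx-boardx deg 90.0
```

>>> {"fn": "send_rows", "kwargs": {"moves": "1 0 0 0.2 0; 1 0 0.15 0.2 0; 1 0 0.3 0.2 0; 1 0 0.3 0.2 0"}}

```text
t: 24.2
position: [499.1, -32.6, 23.4]
ee_rot: [0.673, 0.739, -0.001, -0.002]
force: [-9.0, 1.6, 5.1]
gripper_width: -0.2
```

```bash
python3 -c "
from h import *
st()"
```

```text
t 24.2 local -36.9 20.2 z 23.4 F(board) -8.8 2.4 5.1 w -0.2 toolx-boardx deg 90.0
```

Contact is at x=-36.9, the same as at the other push points (-36.9 and -37.2), so the edge is parallel to the fence. I'll retreat and repeat the edge check.

>>> {"fn": "send_rows", "kwargs": {"moves": "1 0 -1.5 0 0; 1 0 -1.5 -5 0; 1 0 -1.5 -10 0; 1 -5 -3 -14 0; 1 -11 -5 -16 0"}}

```text
t: 24.82
position: [463.3, -141.6, 184.5]
ee_rot: [0.672, 0.74, 0.001, 0.002]
force: [1.3, 0.3, 0.8]
gripper_width: -0.1
```

>>> {"fn": "send_rows", "kwargs": {"moves": "1 -6 -1 -1 0; 1 -12 -3 -2 0; 1 -18 -6 -3 0; 1 -24 -8 -3 0; 1 -24 -8 -3 0"}}

```text
t: 25.45
position: [403.7, -390.4, 211.2]
ee_rot: [0.675, 0.738, -0.0, -0.0]
force: [-0.3, -0.6, -0.2]
gripper_width: 0.0
```

```bash
python3 - <<'E'
from h import *
st();tile()
R=[snap("top") for _ in range(4)];K,T=R[0][1:]
im=np.mean([r[0].astype(float) for r in R],0);s=im[:,:,0]
def cross(p,thr=170):
    i=np.nonzero((p[:-1]>=thr)&(p[1:]<thr))[0];return i[0]+(p[i[0]]-thr)/(p[i[0]]-p[i[0]+1])
for n,e,ax in(("near",[(u,135+cross(s[135:165,u])) for u in range(259,282)],0),("right",[(270+cross(s[v,270:300]),v) for v in range(120,146)],1)):
    L=np.array([ray(p,28,K,T)[:2]-O for p in e]);x,y=L@ex,L@ey;a,b=(y,x) if ax==0 else (x,y)
    sl,c=np.polyfit(a,b,1);print(n,b.mean().round(1),(sl*1e3).round(0))
print("hole/button row, mean diff vs locked view",np.abs(im[100:115,270:295]-cv2.imread("pics/t7.png")[100:115,270:295]).mean())
E
```

```text
t 25.45 local -165.3 -327.2 z 211.2 F(board) -0.3 -0.6 -0.2 w 0.0 toolx-boardx deg 89.7
top tile centre [18.7  3.3] sides [np.float64(100.6), np.float64(98.0)] ang [np.float64(0.5), np.float64(-89.1), np.float64(-179.8), np.float64(90.7)]
near -30.3 -15.0
right -48.5 2.0
hole/button row, mean diff vs locked view 0.49733333333333335
```

```bash
python3 -c "
from h import *
print(robot.finish_job())"
```

```text
the job is handed in; nothing more can be done
None
```

I handed the job in at about 25 s of the 72 s. The stop is locked and the tile is in the corner by my checks, but the hand-in gave no verdict.

**What I did**
- **Button:** I pressed it flush with the closed fingertips on its rear half (13 N at z = 48.5 mm) and dragged the bar until the button's front was under the fence wall.
- **Stop bar:** I pushed it from behind the plate until the button popped up and the bar stopped against the hole's edge (5.7 N).
- **Tile:** I slid it against the fence (6.9 N), then along to the stop plate (7.4 N). I seated it with two more pushes towards the fence (7.5 N and 8.8 N).

**Last checks**
- **Button:** it stands up in the hole in the top view. That part of the picture had not changed in the last image.
- **Fence side:** the pushes ended at the same finger position, within 0.3 mm, at three places along the fence. That means the tile's edge is parallel to the fence.
- **Plate side:** the 7.4 N stop came about where a tile home against the locked plate should be. I did not measure the gap itself.
- **Squareness:** the camera edge fits do not fully agree. They showed about 17 mrad of skew before the last push, then 2 and 15 mrad on the two free edges. All are under the 40 mrad limit and close to pixel noise.
- **Failed measurements:** the side-view tile fits were unreliable because the arm hid part of the tile. The line fit of the tile's plate-side edge was too noisy to use.
- **Bystanders:** the offcut and pencil looked unmoved in the last view. I did not re-measure the other things on the bench, but the arm's moves never went near them at low height.

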